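# Seat an inspection mirror on its three-ball stand and lock it

## Task

Set up the inspection mirror for looking up under the taps and shelf: lift it from the worktop and set it gently, face up with its tongue up the slope, on the sloping three-ball stand, so that every ball settles between its pair of rods and the mirror cannot rock. Then swing the stand's keeper arm round to its stop, over the edge of the mirror's head. Leave the other things on the worktop where they are.

Things in the scene. Friction and masses are not known exactly. Their poses are not given: they have to be found in the camera images.
- mirror: Inspection mirror lying face up, about 0.18 kg. Grey paddle-shaped plate: square head (x -75 to -5 mm, 84 mm wide in y) with the bright mirror square; narrower tongue (x -5 to +65 mm, 40 mm wide) with round end. Plate from z = 6 to 20 mm, on short rods. Origin on the centre line at the rods' underside (z = 0, what it lies on); x to the tongue's end, z out of the face.
- mirror_grip (a point): Where to hold the mirror: middle of the tongue, x = 18, y = 0, z = 13 mm in the mirror's frame. Grip across the 40 mm width (mirror y); 23 mm along x to the head, 47 mm to the tongue's end. Centre of mass near x = -6 mm.
- mirror_seat (a point): Point at x 0, y 0, z -2.3 mm of the mirror; lies on the cradle's origin when seated. Three pairs of parallel steel rods (10 mm thick, z 0 to 10 mm, 19 mm between centre lines) are under the plate: pair centred on x 45, y 0 running along x; pairs at x -45, y +24 and -24 running at +60 and -60 degrees to x. A ball settles between each pair, 4.7 mm deeper than when standing on a rod.
- mount: The fixed mirror stand: a grey foot plate 150x100x10 mm on the worktop carrying the sloping cradle. Origin: centre of the foot's underside; z up, x towards the high end of the slope. It does not move.
- cradle: The stand's bed, sloping 25 degrees: x runs up the slope, z normal to the bed, y level. Origin in the plane of the ball centres, 78 mm above the worktop. When seated the mirror's axes coincide with these (tongue up the slope), its origin 2.3 mm along z. Bed plate's top is 18 mm below the ball centres; it is 76 mm wide under the head, 28 mm under the tongue.
- post_top: Steel ball of 14 mm diameter on a stem, at cradle x = 45, y = 0 mm (high end). Origin: ball centre.
- post_left: The same, at cradle x = -45, y = +24 mm. Origin: ball centre.
- post_right: The same, at cradle x = -45, y = -24 mm. Origin: ball centre.
- keeper (a joint): Turn (rad) of the keeper, a flat 5 mm thick steel arm hinged about cradle z on a post at the cradle's +y side. 0 = open, arm at 150 degrees from cradle x towards y, away from the mirror; starts at 0 to 0.4. Grows counterclockwise from above to the stop at 2.094: arm along cradle -y over the head's edge, 4 mm above the face. Stiff hinge (0.04 N m), stays where left.
- keeper_knob (a point): Middle of the black round knob standing on the keeper arm (16 mm diameter, 30 mm tall along cradle z, its foot 15 mm below this point), 36 mm from the hinge axis. Its axis is the cradle's z.
- keeper_hinge (a point): Point on the keeper's hinge axis, level with the middle of the knob (cradle x = -40, y = 58, z = 46.5 mm).
- tea_tin: Bystander, loose: green and grey tea tin, 74 mm diameter, 92 mm tall. Origin: centre of its underside.
- cup_6: Bystander, loose: white mug with handle, 80x109x95 mm. Origin: centre of its underside.
- cap_grey: Bystander, loose: loose grey bottle cap, 69 mm diameter, 24 mm tall. Origin: centre of its underside.
- cap_black: Bystander, loose: loose black bottle cap, 57 mm diameter, 24 mm tall. Origin: centre of its underside.
- tea_strainer: Bystander, loose: steel tea strainer cup, 82 mm rim, 61 mm tall. Origin: centre of its underside.
- ball_valve: Bystander, loose: brass ball valve with red lever, 32x115x49 mm. Origin: centre of its underside.
- ptfe_tape: Bystander, loose: roll of white tape, 52 mm diameter, 15 mm tall. Origin: centre of its underside.

How it is judged (in metres and radians):
On the way, in this order (a step that is already met when the one before it is completed fails the run):
1. the mirror is seated on all three balls and let go, the keeper still open (x of mirror_seat in the frame of cradle between -0.003 and 0.003 m and y of mirror_seat in the frame of cradle between -0.003 and 0.003 m and z of mirror_seat in the frame of cradle between -0.0015 and 0.0015 m and angle between the z axis of mirror and the z axis of cradle, either way round below 0.03 rad and angle between the x axis of mirror and the x axis of cradle, either way round below 0.06 rad and contact force between mirror and post_top above 0.05 N and contact force between mirror and post_left above 0.05 N and contact force between mirror and post_right above 0.05 N and contact force between the fingers and mirror below 0.05 N and value of joint keeper below 0.8 rad), for 0.2 s.
2. the keeper is swung over the seated mirror (x of mirror_seat in the frame of cradle between -0.003 and 0.003 m and y of mirror_seat in the frame of cradle between -0.003 and 0.003 m and z of mirror_seat in the frame of cradle between -0.0015 and 0.0015 m and angle between the z axis of mirror and the z axis of cradle, either way round below 0.03 rad and angle between the x axis of mirror and the x axis of cradle, either way round below 0.06 rad and contact force between mirror and post_top above 0.05 N and contact force between mirror and post_left above 0.05 N and contact force between mirror and post_right above 0.05 N and value of joint keeper above 1.85 rad), for 0.2 s.
At the end, for the whole second after the job is handed in: The mirror bears on all three balls (0.05 N each), its seat point within 3 mm of the cradle origin along the bed and 1.5 mm normal to it, face parallel to the bed within 0.03 rad, tongue up the slope within 0.06 rad; the keeper is beyond 1.85 rad; all at rest (all of step 2 and linear speed of mirror below 0.01 m/s and angular speed of mirror below 0.05 rad/s and velocity of joint keeper below 0.05 rad/s); the robot touches nothing.
It fails at once if a bystander is displaced by more than 30 mm (distance of any of tea_tin, cup_6, cap_grey, cap_black, tea_strainer, ball_valve, ptfe_tape from where it was at the start of the episode above 0.03 m).
It fails at once if the mirror is dropped or pressed hard onto the stand (over 45 N) (contact force between mirror and mount above 45 N).
It also fails if it takes over 70 s, if anything falls off the work surface, if the arm or the gripper's body presses on something with over 40 N, if the wrist force passes 120 N, or if a joint passes its speed limit or range.

## Robot

A 6-joint arm with a two-finger parallel gripper is mounted at the origin on a cart in front of the work surface, level with it; the furniture and walls round the work are solid. World frame = base frame: x ahead of the robot, y to its left, z up, the work surface at z = 0. Lengths are in mm, angles in rad, forces in N, time in s.
With the tool pointing down it reaches from about 325 to 875 mm from the base axis. Payload 4.4 kg.
Tool frame: the origin (TCP) lies on the centre line of the jaws, within the pads' length; the fingertips stand ahead of it and the grasp point (between the pads) lies 6 mm ahead of it (ctrl.tcp_to_tips is the z of the fingertips in the tool frame, in mm); z points along the fingers, y is the direction in which the jaws open and shut (so a half turn about z gives the same grasp; the last joint's range is limited). The gripper opens to 85 mm and grips with 20 to 120 N. Pads are 22 mm wide; open, the fingers measure 114 mm over their backs; the gripper's body (76 mm by 85 mm) begins 54 mm behind the grasp point. The pads swing forward as they close: fully open they stand 13 mm farther back than shut.
Start: joints at [1.006, 0.207, 1.542, -0, 1.393, -0.15], TCP at [231.212, 526.468, 256.282] pointing down, gripper open.
Joint ranges: [-2.73, 2.73], [-0.86, 2.22], [0.23, 2.46], [-1.11, 4.25], [0.08, 2.63], [-2.82, 2.82]. Speed limits (rad/s): [2.79, 2.79, 3.14, 3.14, 3.14, 3.14].

## Interface

Orientations are given as a 3x3 rotation matrix whose columns are the frame's x, y, z axes.
In Python, from plant import ctrl, sensors, optics gives the robot as it stands. Calls block until the motion is done:
- ctrl.move_ptp(position, orientation): joint-space move of the TCP to a pose.
- ctrl.move_l(position, rot=None, vel=150, threshold=None): straight line of the TCP; rot=None keeps the orientation; vel is the mean speed in mm/s. With threshold (N) it stops when the force on the tool has changed by that much, and returns True; else False.
- ctrl.set_joints(angles): joint-space move.
- ctrl.gripper_to(opening, force=None): finger opening in mm; force is the grip in N (None keeps the last); returns when the fingers have stopped.
- ctrl.hold(seconds).
- ctrl.solve_ik(position, orientation): joint angles nearest the present ones, or None.
- sensors.read_state(): the state.
- optics.grab_frame(name): name is "side" or "top" or "wrist"; returns (picture, depth): 420x560x3 uint8, red, green, blue; 420x560 float32, mm along the optical axis (not along the pixel's ray), 0 where there is no reading.
- optics.camera_params(name): a dict with "mtx" (3x3 intrinsics, pixels), "k1" (the pictures are not rectified: a ray, as slopes to the right and down, at radius r is drawn at 1 + k1 r^2 times it, then the intrinsics apply), "R" (3x3) and "t" (3): a world point X has camera coordinates R X + t; the wrist camera has in their place "T_tool_cam" (4x4, takes a point from camera to tool coordinates, whose origin is the TCP and whose axes are the flange's). Camera axes: x right, y down, z forward; pixel columns grow to the right and rows downward; lengths in mm; the calibration is good to about 2 mm. A picture is of the moment at which its call begins: read the wrist's pose just before it. camera_params takes no time and is no camera call.
A pose or a line that the arm cannot do raises ctrl.MotionError and nothing moves.
- ctrl.finish_job(): hands the job in, once; it reports no verdict.
The state is a dict: "t": time; "q": joint angles; "qvel": joint speeds; "tau": joint torques, N m; "eef_pos": TCP position; "eef_rot": TCP orientation; "force": force on the tool from outside, world axes, zero at the start; "wrist_torque": the same for the moment, N m; "grip_width": finger opening in mm.
Only numpy, scipy, OpenCV 4.12 (cv2) and the standard library are available. Lean on these libraries where they do the work, as an engineer would, in place of code of your own. Each camera call takes 0.05 s, during which the arm holds its last target.

## Working session

There is one attempt and no reset: what is moved stays moved. The work goes in short steps, each a Python script; the robot and the scene stay as the last script left them, time stands still between calls to the robot, and variables do not carry over. Pictures are saved under pics/ and viewed, and the job is handed in when it is done.

```bash
ls; mkdir -p pics; python3 - <<'E'
from plant import ctrl,sensors,optics
import cv2,numpy as np
np.set_printoptions(precision=4,suppress=True)
s=sensors.read_state();print(s['t'],s['q'],s['eef_pos'],s['eef_rot'],ctrl.tcp_to_tips)
for n in ['side','top','wrist']:
    im,d=optics.grab_frame(n); cv2.imwrite(f'pics/{n}0.png',im[:,:,::-1]); np.savez(f'{n}0.npz',im=im,d=d); print(n,optics.camera_params(n))
E
```

```text
pics
0.0 [ 1.0065  0.2074  1.543  -0.      1.3935 -0.1505] [230.841  525.8514 255.1008] [[-0.9156  0.4021 -0.0012]
 [ 0.4021  0.9156 -0.002 ]
 [ 0.0003 -0.0023 -1.    ]] 25.0
side {'mtx': array([[429.2759,   0.    , 282.579 ],
       [  0.    , 429.2759, 211.011 ],
       [  0.    ,   0.    ,   1.    ]]), 'k1': -0.056377193417965425, 'R': array([[-0.9871, -0.159 ,  0.0174],
       [-0.1078,  0.5804, -0.8072],
       [ 0.1183, -0.7987, -0.59  ]]), 't': array([ 523.5223,  147.6433, 1172.8506])}
top {'mtx': array([[474.7913,   0.    , 275.2986],
       [  0.    , 474.7913, 215.7248],
       [  0.    ,   0.    ,   1.    ]]), 'k1': -0.021960864963649233, 'R': array([[-0.0129, -0.9999,  0.0019],
       [-0.9879,  0.0124, -0.1547],
       [ 0.1547, -0.0038, -0.988 ]]), 't': array([  -3.0041,  525.988 , 1422.1776])}
wrist {'mtx': array([[289.4891,   0.    , 280.7773],
       [  0.    , 289.4891, 208.7041],
       [  0.    ,   0.    ,   1.    ]]), 'k1': 0.0032163632527099774, 'T_tool_cam': array([[  -0.0011,   -0.9604,   -0.2787,   69.6088],
       [   1.    ,   -0.0009,   -0.0009,    0.1314],
       [   0.0006,   -0.2787,    0.9604, -116.7499],
       [   0.    ,    0.    ,    0.    ,    1.    ]])}
```

View pics/side0.png

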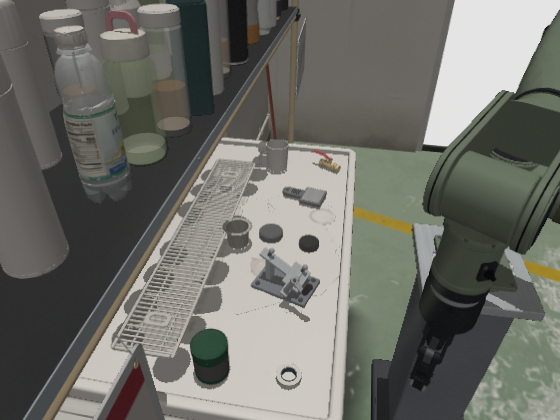

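View pics/top0.png

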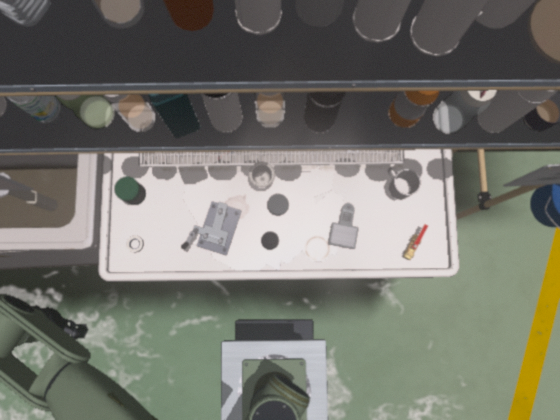

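View pics/wrist0.png

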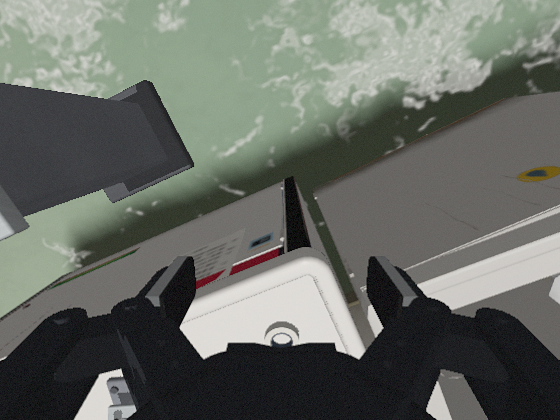

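```bash
cat > h.py <<'E'
import numpy as np,cv2
np.set_printoptions(precision=3,suppress=True)
from plant import ctrl,sensors,optics
from scipy.spatial.transform import Rotation as Rn
_P={}
def par(n):
    if n not in _P:_P[n]=optics.camera_params(n)
    return _P[n]
def ext(n,st=None):
    p=par(n)
    if n!='wrist': return p['R'],p['t']
    T=p['T_tool_cam']; Rt=np.array(st['eef_rot']); 
    Rwc=Rt@T[:3,:3]; twc=Rt@T[:3,3]+np.array(st['eef_pos'])
    return Rwc.T,-Rwc.T@twc
def slopes(n,uv):
    p=par(n);uv=np.atleast_2d(np.asarray(uv,float))
    d=(uv-[p['mtx'][0,2],p['mtx'][1,2]])/[p['mtx'][0,0],p['mtx'][1,1]]
    s=d.copy()
    for _ in range(10): s=d/(1+p['k1']*(s**2).sum(1,keepdims=True))
    return s
def ray(n,uv,st=None):
    R,t=ext(n,st); s=slopes(n,uv); v=np.c_[s,np.ones(len(s))]@R
    return -R.T@t, v
def onz(n,uv,z,st=None):
    o,v=ray(n,uv,st); return o+v*((z-o[2])/v[:,2])[:,None]
def onplane(n,uv,p0,nn,st=None):
    o,v=ray(n,uv,st); return o+v*((p0-o)@nn/(v@nn))[:,None]
def deproj(n,uv,d,st=None):
    o,v=ray(n,uv,st); return o+v*np.asarray(d)[:,None]
def proj(n,X,st=None):
    R,t=ext(n,st);p=par(n);c=np.atleast_2d(X)@R.T+t;s=c[:,:2]/c[:,2:]
    s=s*(1+p['k1']*(s**2).sum(1,keepdims=True));return s*[p['mtx'][0,0],p['mtx'][1,1]]+[p['mtx'][0,2],p['mtx'][1,2]]
def tri(rays):
    A=np.zeros((3,3));b=np.zeros(3)
    for o,v in rays:
        v=v/np.linalg.norm(v);M=np.eye(3)-np.outer(v,v);A+=M;b+=M@o
    X=np.linalg.solve(A,b)
    return X,[np.linalg.norm(np.cross(v/np.linalg.norm(v),X-o)) for o,v in rays]
def grab(n,name):
    st=sensors.read_state();im,d=optics.grab_frame(n)
    cv2.imwrite(f'pics/{name}.png',im[:,:,::-1]);np.savez(f'{name}.npz',im=im,d=d,pos=st['eef_pos'],rot=st['eef_rot']);return im,d,st
def load(name):
    z=np.load(f'{name}.npz');return z['im'],z['d'],dict(eef_pos=z['pos'],eef_rot=z['rot'])
def crop(im,r,k,name):
    x0,x1,y0,y1=r;cv2.imwrite(f'pics/{name}.png',cv2.resize(im[y0:y1,x0:x1,::-1],None,fx=k,fy=k,interpolation=cv2.INTER_CUBIC))
E
python3 - <<'E'
from h import *
t=np.load('top0.npz')['im'];s=np.load('side0.npz')['im']
a=cv2.resize(t[185:275,170:270],(400,360));b=cv2.resize(t[185:275,300:400],(400,360))
c=cv2.resize(s[230:320,235:335],(400,360));d=cv2.resize(s[165:225,250:350],(400,240))
cv2.imwrite('pics/c1.png',np.vstack([np.hstack([a,b]),np.hstack([c,np.vstack([d,np.zeros((120,400,3),np.uint8)])])])[:600,:,::-1])
print('mirror c',onz('top',[[344,232],[347,212]],20),'stand',onz('top',[[219,228],[192,240]],[78,100][0]))
dt=np.load('top0.npz')['d']
for uv in [(344,235),(347,212),(219,228),(260,88),(260,120),(260,60),(270,150),(300,232),(400,185),(262,178)]:
    print(uv,deproj('top',[uv],[dt[uv[1],uv[0]]]))
E
```

```text
mirror c [[ 475.24  -222.888   20.   ]
 [ 538.174 -234.515   20.   ]] stand [[485.063 159.297  78.   ]
 [450.009 239.601  78.   ]]
(344, 235) [[ 465.61  -222.24    22.142]]
(347, 212) [[ 537.815 -234.168   22.208]]
(219, 228) [[488.01  161.892  55.621]]
(260, 88) [[614.94   14.713 778.053]]
(260, 120) [[667.443  22.816 493.457]]
(260, 60) [[651.281  13.799 799.629]]
(270, 150) [[614.606   1.986 442.39 ]]
(300, 232) [[479.097 -86.903   2.583]]
(400, 185) [[ 626.189 -410.087    3.933]]
(262, 178) [[654.462  31.158   3.85 ]]
```

View pics/c1.png

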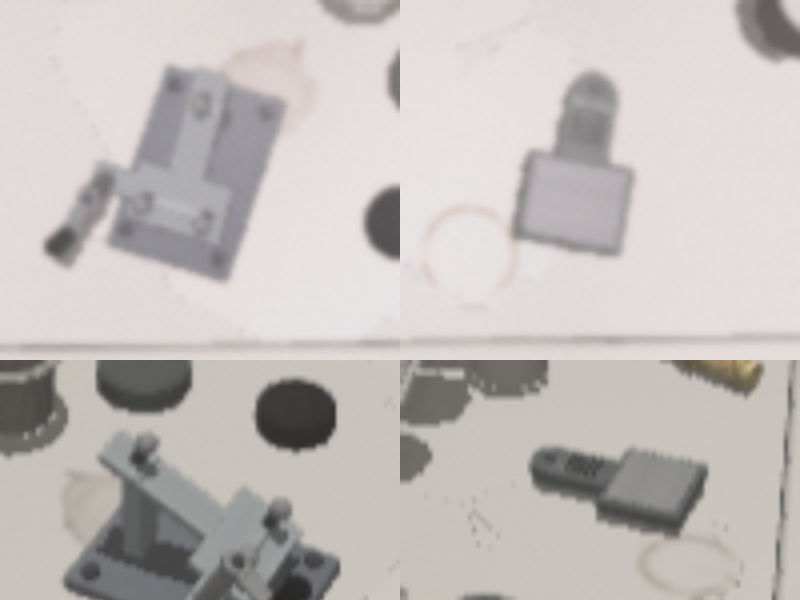

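```bash
python3 - <<'E'
from h import *
def down(a): # tool x at angle a
    c,s=np.cos(a),np.sin(a); return np.array([[c,s,0],[s,-c,0],[0,0,-1.]])
for nm,p in [('mir',[420,-225,200]),('mirfar',[570,-225,200]),('std',[410,170,260]),('stdfar',[560,150,260])]:
  for a in [0,180,90,-90]:
    print(nm,a,ctrl.solve_ik(p,down(np.deg2rad(a))))
# tilted place
th=np.deg2rad(-14)
d=np.array([np.cos(th),np.sin(th),0]);c25,s25=np.cos(np.deg2rad(25)),np.sin(np.deg2rad(25))
X=d*c25+[0,0,s25];Z=-d*s25+[0,0,c25];Y=np.cross(Z,X)
for sg in (1,-1):
    print('place',sg,ctrl.solve_ik([500,155,120],np.c_[sg*X,-sg*Y,-Z]))
for aa in range(0,360,30):
    a=np.deg2rad(aa); ty=np.cos(a)*X+np.sin(a)*Y
    print('keep',aa,ctrl.solve_ik([450,200,150],np.c_[np.cross(ty,-Z),ty,-Z]))
E
```

```text
mir 0 [-0.674  0.052  1.838 -0.     1.252  0.897]
mir 180 [-0.674  0.052  1.838 -0.     1.252 -2.245]
mir 90 [-0.674  0.052  1.838 -0.     1.252 -0.674]
mir -90 [-0.674  0.052  1.838 -0.     1.252  2.468]
mirfar 0 [-0.517  0.334  1.502 -0.     1.306  1.054]
mirfar 180 [-0.517  0.334  1.502 -0.     1.306 -2.088]
mirfar 90 [-0.517  0.334  1.502 -0.     1.306 -0.517]
mirfar -90 [-0.517  0.334  1.502 -0.     1.306  2.624]
std 0 [ 0.198 -0.084  1.841 -0.     1.384  1.768]
std 180 [ 0.198 -0.084  1.841 -0.     1.384 -1.373]
std 90 [ 0.198 -0.084  1.841 -0.     1.384  0.198]
std -90 None
stdfar 0 [ 0.112  0.214  1.525 -0.     1.403  1.683]
stdfar 180 [ 0.112  0.214  1.525 -0.     1.403 -1.458]
stdfar 90 [ 0.112  0.214  1.525 -0.     1.403  0.112]
stdfar -90 None
place 1 [ 0.247  0.103  2.045 -0.344  0.632  2.304]
place -1 [ 0.247  0.103  2.045 -0.344  0.632 -0.838]
keep 0 [ 0.391  0.003  2.072 -0.38   0.744  0.875]
keep 30 [ 0.391  0.003  2.072 -0.38   0.744  0.352]
keep 60 [ 0.391  0.003  2.072 -0.38   0.744 -0.172]
keep 90 [ 0.391  0.003  2.072 -0.38   0.744 -0.696]
keep 120 [ 0.391  0.003  2.072 -0.38   0.744 -1.219]
keep 150 [ 0.391  0.003  2.072 -0.38   0.744 -1.743]
keep 180 [ 0.391  0.003  2.072 -0.38   0.744 -2.266]
keep 210 [ 0.391  0.003  2.072 -0.38   0.744 -2.79 ]
keep 240 None
keep 270 [ 0.391  0.003  2.072 -0.38   0.744  2.446]
keep 300 [ 0.391  0.003  2.072 -0.38   0.744  1.922]
keep 330 [ 0.391  0.003  2.072 -0.38   0.744  1.399]
```

```bash
cat >> h.py <<'E'
def down(a):
    a=np.deg2rad(a);c,s=np.cos(a),np.sin(a); return np.array([[c,s,0],[s,-c,0],[0,0,-1.]])
E
python3 - <<'E'
from h import *
ctrl.move_ptp([400,200,260],down(0)); ctrl.hold(.2); grab('wrist','ws1')
ctrl.move_l([400,120,260]); ctrl.hold(.2);grab('wrist','ws2')
ctrl.move_ptp([410,-190,200],down(0)); ctrl.hold(.2);grab('wrist','wm1')
ctrl.move_l([410,-260,200]); ctrl.hold(.2);grab('wrist','wm2')
print(sensors.read_state()['t'])
E
```

```text
5.3833
```

View pics/ws1.png

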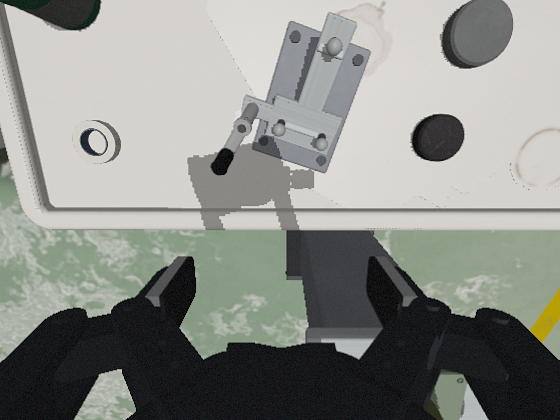

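View pics/wm1.png

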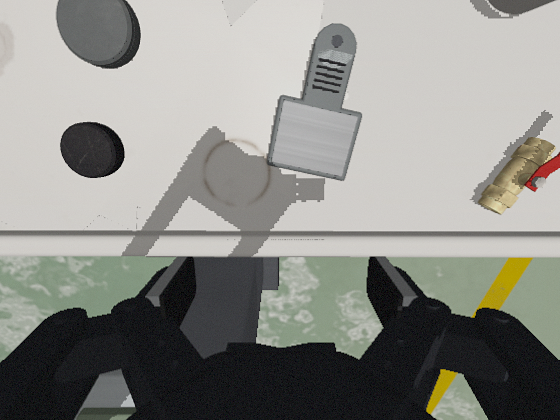

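View pics/ws2.png

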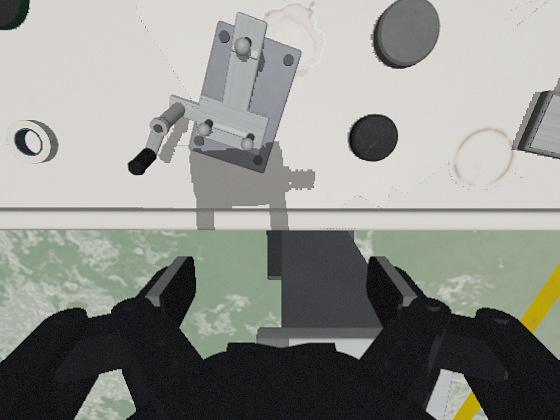

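View pics/wm2.png

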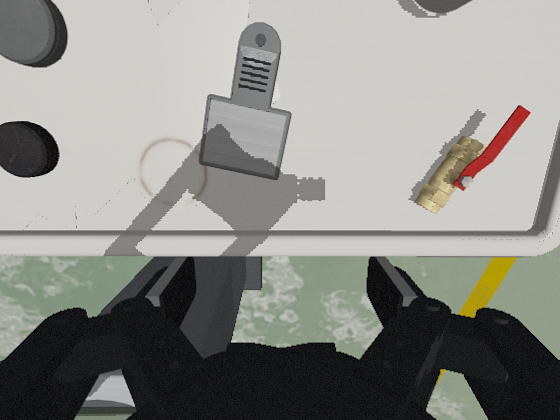

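```bash
python3 - <<'E'
from h import *
a,_,_=load('ws1');b,_,_=load('ws2')
A=cv2.resize(a[20:180,200:360],(400,400),interpolation=cv2.INTER_CUBIC);B=cv2.resize(b[20:180,120:280],(400,400),interpolation=cv2.INTER_CUBIC)
cv2.imwrite('pics/c2.png',np.hstack([A,B])[:,:,::-1])
for n in ['ws1','ws2']:
    im,d,st=load(n); 
    g=cv2.cvtColor(im,cv2.COLOR_RGB2GRAY)
    print(n,[ (p,d[p[1],p[0]],deproj('wrist',[p],[d[p[1],p[0]]],st)[0]) for p in ([(334,46),(279,129),(320,144),(222,163),(242,127)] if n=='ws1' else [(243,46),(205,129),(247,144),(140,165),(158,126)])])
E
```

```text
ws1 [((334, 46), np.float32(245.78519), array([535.803, 154.892, 102.428])), ((279, 129), np.float32(300.23956), array([467.552, 201.832,  65.367])), ((320, 144), np.float32(305.37314), array([452.292, 158.621,  64.461])), ((222, 163), np.float32(273.94293), array([436.959, 255.631, 101.487])), ((242, 127), np.float32(274.25714), array([469.681, 236.74 ,  91.757]))]
ws2 [((243, 46), np.float32(244.4175), array([535.445, 152.168, 103.836])), ((205, 129), np.float32(301.3076), array([467.507, 199.097,  64.163])), ((247, 144), np.float32(304.4911), array([452.338, 155.782,  65.257])), ((140, 165), np.float32(274.18948), array([435.068, 253.514, 101.681])), ((158, 126), np.float32(272.68484), array([470.54 , 235.84 ,  93.044]))]
```

View pics/c2.png

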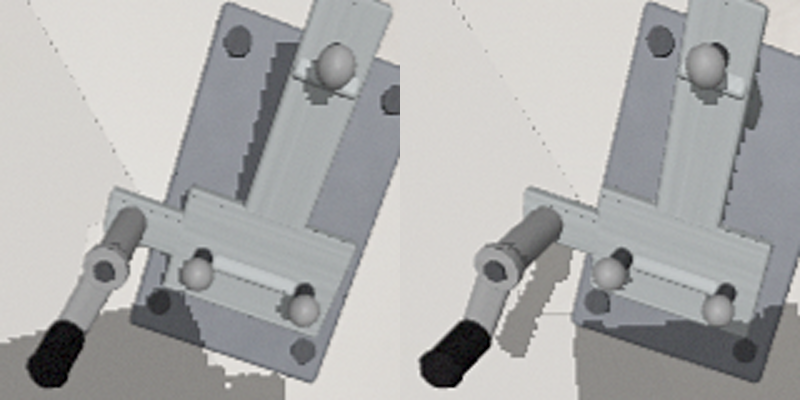

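```bash
cat > m.py <<'E'
from h import *
W={}
for n,o in (('ws1',200),('ws2',120)):
    im,_,_=load(n);A=cv2.resize(im[20:180,o:o+160],None,fx=5,fy=5,interpolation=cv2.INTER_CUBIC)
    W[n]=A
    g=cv2.GaussianBlur(cv2.cvtColor(A,cv2.COLOR_RGB2GRAY),(0,0),2)
    seeds=[(336,66),(198,272),(304,311)] if n=='ws1' else [(307,66),(211,272),(319,309)]
    out=[]
    for s in seeds:
        x,y=int(s[0]*2),int(s[1]*2);w=70;x0=max(0,x-w);y0=max(0,y-w)
        sub=g[y0:y+w,x0:x+w]
        c=cv2.HoughCircles(sub,cv2.HOUGH_GRADIENT,1.5,100,param1=60,param2=12,minRadius=26,maxRadius=44)
        c=c[0][0]; out.append([(c[0]+x0+.5)/5-.5+o,(c[1]+y0+.5)/5-.5+20,c[2]/5])
    print(n,np.array(out))
    W[n]=np.array(out)[:,:2]
hand={'ws1':np.array([[334.3,46.3],[279.1,128.7],[321.5,144.3],[218.6,166.7],[242.3,127.1]]),'ws2':np.array([[242.7,46.3],[204.3,128.7],[247.5,143.5],[135.9,167.9],[158.7,126.7]])}
def solve(P):
    s={n:load(n)[2] for n in P};res=[]
    for i in range(len(P['ws1'])):
        rs=[]
        for n in P:
            o,v=ray('wrist',P[n][i],s[n]);rs.append((o,v[0]))
        X,e=tri(rs);res.append(X);print(X,np.round(e,2))
    return np.array(res)
if __name__=='__main__':
    print('hough');H=solve(W);print('hand');D=solve(hand)
    M=np.array([[45,0,0],[-45,24,0],[-45,-24,0.]])
    for X in (H,D):
        B=X[:3];print('dist',np.linalg.norm(B[0]-B[1]),np.linalg.norm(B[0]-B[2]),np.linalg.norm(B[1]-B[2]),'nom',np.hypot(90,24),48)
        R,rs=Rn.align_vectors(B-B.mean(0),M-M.mean(0));R=R.as_matrix();o=B.mean(0)-R@M.mean(0)
        print('o',o,'\n',R,'slope',np.rad2deg(np.arcsin(R[2,0])),'roll',np.rad2deg(np.arcsin(R[2,1])),'yaw',np.rad2deg(np.arctan2(R[1,0],R[0,0])),'rms',rs)
        if len(X)>3: print('knobtop,hinge in cradle',(X[3:]-o)@R)
E
python3 m.py
```

```text
ws1 [[334.25  45.65   8.29]
 [278.45 129.25   6.94]
 [320.85 143.95   6.61]]
ws2 [[241.15  45.05   7.9 ]
 [203.65 129.25   7.3 ]
 [246.85 142.85   6.58]]
hough
[536.956 154.212  99.585] [0.21 0.21]
[467.175 202.462  56.572] [0.02 0.02]
[452.505 156.785  57.578] [0.58 0.58]
hand
[537.245 153.433  95.256] [0.01 0.01]
[467.738 201.769  56.412] [0.02 0.02]
[451.986 156.089  57.697] [0.42 0.42]
[432.28  259.98   97.186] [0.59 0.59]
[469.733 236.77   89.303] [0.16 0.16]
dist 95.11870413943024 94.35706250697736 47.985651295811884 nom 93.14504817756014 48
o [498.18  167.035  78.202] 
 [[ 0.842  0.317 -0.436]
 [-0.275  0.948  0.159]
 [ 0.464 -0.015  0.886]] slope 27.631789753793285 roll -0.8409210385768371 yaw -18.05425603380273 rms 1.439393761108189
dist 93.14701735966605 93.20345181704833 48.33660364893801 nom 93.14504817756014 48
o [498.554 166.177  76.156] 
 [[ 0.86   0.325 -0.394]
 [-0.284  0.945  0.161]
 [ 0.425 -0.027  0.905]] slope 25.121102251250203 roll -1.5470607335578397 yaw -18.249730164970458 rms 0.24119142226749885
knobtop,hinge in cradle [[-74.656  66.563  60.244]
 [-39.217  57.009  34.624]]
```

```bash
python3 - <<'E'
from h import *
a,_,_=load('wm1');b,_,_=load('wm2')
A=cv2.resize(a[15:190,255:375],None,fx=3.3,fy=3.3,interpolation=cv2.INTER_CUBIC);B=cv2.resize(b[15:190,185:305],None,fx=3.3,fy=3.3,interpolation=cv2.INTER_CUBIC)
print(A.shape)
cv2.imwrite('pics/c3.png',np.hstack([A,B])[:,:,::-1])
E
```

```text
(578, 396, 3)
```

View pics/c3.png

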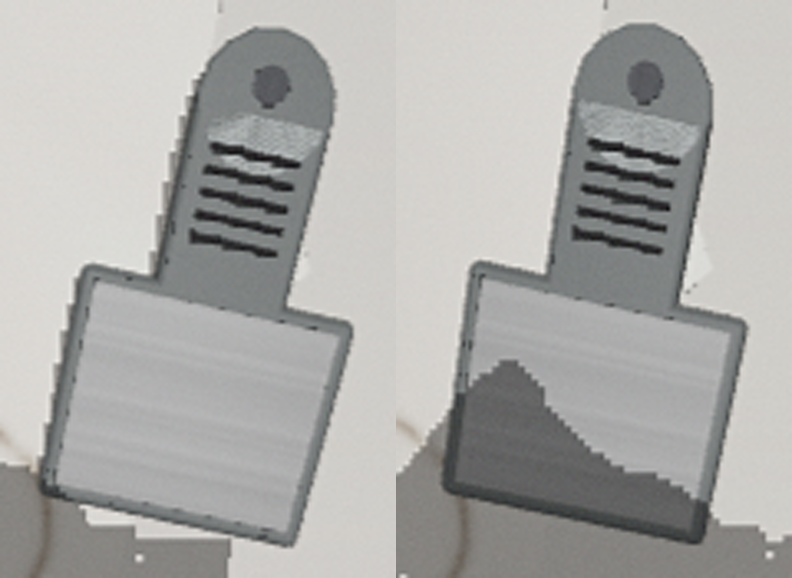

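```bash
python3 - <<'E'
from h import *
k=3.3
P1=np.array([[85,268],[350,327],[290,544],[44,490],[155,277],[285,305]],float);P2=np.array([[78,264],[350,323],[303,541],[52,488],[153,275],[281,303]],float)
P1=(P1+.5)/k-.5+[255,15];P2=(P2+.5)/k-.5+[185,15]
M=np.array([[-5,42],[-5,-42],[-75,-42],[-75,42],[-5,20],[-5,-20]],float)
s1=load('wm1')[2];s2=load('wm2')[2]
X=[]
for a,b in zip(P1,P2):
    o1,v1=ray('wrist',a,s1);o2,v2=ray('wrist',b,s2);x,e=tri([(o1,v1[0]),(o2,v2[0])]);X.append(x);print(x,np.round(e,2))
X=np.array(X);print('mean z',X[:,2].mean())
Z=20
for P,s in((P1,s1),(P2,s2)):
  Q=onz('wrist',P,Z,s)[:,:2]
  R,rs=Rn.align_vectors(np.c_[Q-Q.mean(0),0*Q[:,:1]],np.c_[M-M.mean(0),0*Q[:,:1]]);R=R.as_matrix()
  o=np.r_[Q.mean(0),0]-R@np.r_[M.mean(0),0]
  print('o',o,'yaw',np.rad2deg(np.arctan2(R[1,0],R[0,0])),'rms',rs,'grip',(o+R@[18,0,0]), 'err',(np.c_[Q,0*Q[:,:1]]-o)@R-np.c_[M,0*Q[:,:1]])
E
```

```text
[ 509.582 -189.046   15.726] [0.16 0.16]
[ 493.233 -269.297   12.804] [0.18 0.18]
[ 426.994 -254.851   14.054] [0.15 0.15]
[ 444.157 -176.193   15.21 ] [0.01 0.01]
[ 507.282 -210.108   10.487] [0.11 0.11]
[ 499.044 -248.636   15.862] [0.11 0.11]
mean z 14.02391684245344
o [ 507.735 -229.733    0.   ] yaw -11.785622878306661 rms 6.169732594920354 grip [ 525.356 -233.41     0.   ] err [[-2.047 -1.905  0.   ]
 [-1.944  2.078  0.   ]
 [ 1.733  2.368  0.   ]
 [ 2.458 -2.651  0.   ]
 [-0.259 -0.384  0.   ]
 [ 0.059  0.494  0.   ]]
o [ 507.813 -231.123    0.   ] yaw -11.800116832896327 rms 5.923278997017193 grip [ 525.433 -234.804    0.   ] err [[-1.906 -1.475  0.   ]
 [-1.618  1.86   0.   ]
 [ 1.948  2.408  0.   ]
 [ 2.296 -2.421  0.   ]
 [-0.402 -1.222  0.   ]
 [-0.319  0.849  0.   ]]
```

```bash
python3 - <<'E'
from h import *
for n,o in (('wm1',(0,0)),('wm2',(-72,-2))):
    im,d,s=load(n)
    for nm,(u,v,w) in dict(head=(310,135,12),tongue=(325,92,3),table=(390,60,12),table2=(250,60,10)).items():
        u+=o[0];v+=o[1]
        vv,uu=np.mgrid[v-w:v+w+1,u-w:u+w+1];uv=np.c_[uu.ravel(),vv.ravel()];dd=d[uv[:,1],uv[:,0]];ok=dd>0
        X=deproj('wrist',uv[ok],dd[ok],s);print(n,nm,np.median(X,0),len(X))
d=np.load('top0.npz')['d'];
for nm,(u,v,w) in dict(head=(344,234,6),table=(300,232,6)).items():
    vv,uu=np.mgrid[v-w:v+w+1,u-w:u+w+1];uv=np.c_[uu.ravel(),vv.ravel()];X=deproj('top',uv,d[uv[:,1],uv[:,0]]);print(nm,np.median(X,0))
# project top pts to top view
E
```

```text
wm1 head [ 472.652 -218.578   19.894] 623
wm1 tongue [ 512.635 -231.854   19.202] 49
wm1 table [ 544.364 -297.806   -0.847] 620
wm1 table2 [ 544.131 -158.827   -0.357] 438
wm2 head [ 473.85  -216.977   19.801] 622
wm2 tongue [ 513.572 -232.892   19.461] 49
wm2 table [ 545.297 -296.313   -0.935] 623
wm2 table2 [ 545.139 -157.718   -0.498] 441
head [ 468.964 -222.24    20.961]
table [479.206 -86.887   0.905]
```

```bash
python3 - <<'E'
from h import *
g=np.array([525.4,-234.1]);R=down(-11.8)
ctrl.move_ptp([*g,120],R)
ctrl.gripper_to(62,40)
print(sensors.read_state()['grip_width'])
hit=ctrl.move_l([*g,26.5],vel=80,threshold=8); s=sensors.read_state();print(hit,s['eef_pos'],s['force'])
ctrl.gripper_to(30,60);s=sensors.read_state();print(s['grip_width'],s['eef_pos'],s['force'],s['t'])
grab('wrist','wg1')
E
```

```text
61.87021758471597
False [ 525.965 -234.452   27.192] [ 0.284 -0.037  0.271]
38.658982068160505 [ 526.064 -234.636   27.5  ] [0.29  0.302 5.188] 8.0167
```

View pics/wg1.png

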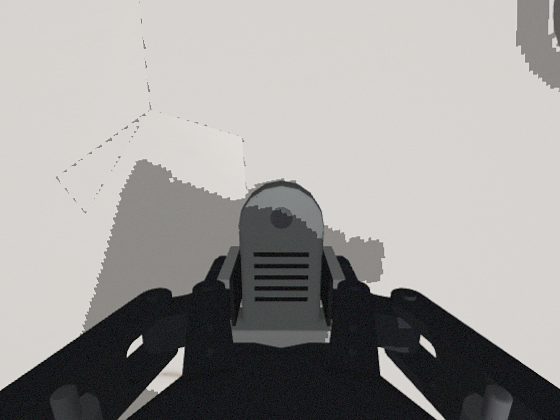

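```bash
python3 - <<'E'
from h import *
im,d,s=load('wg1')
X=onz('wrist',[[281,181],[281,217],[258,318],[303,318]],20,s)
R=s['eef_rot'];print((X-s['eef_pos'])@R, d[190,281],d[240,281])
ctrl.move_l([525.4,-234.1,180],vel=150); ctrl.hold(.2);s=sensors.read_state();print(s['grip_width'],s['force'],s['eef_pos'],'\n',s['eef_rot'])
grab('wrist','wg2');grab('side','sg2')
im,_,_=load('sg2');crop(im,(260,380,90,240),4,'sg2c')
E
```

```text
[[ 48.079   0.224   7.582]
 [ 31.66    0.21    7.554]
 [-21.333 -11.347   7.455]
 [-21.384  11.18    7.472]] 127.45863 134.12842
38.82359800161395 [-0.353 -0.476 -2.293] [ 524.843 -233.741  178.81 ] 
 [[ 0.979 -0.205 -0.002]
 [-0.205 -0.979  0.001]
 [-0.002 -0.001 -1.   ]]
```

View pics/wg2.png

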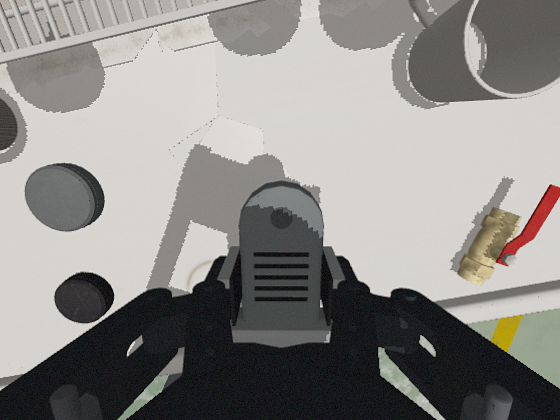

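View pics/sg2c.png

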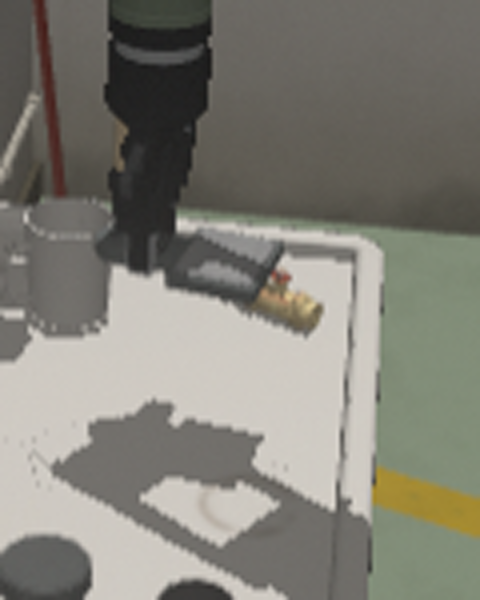

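```bash
cat >> h.py <<'E'
yaw=np.deg2rad(-18.2);a25=np.deg2rad(25)
CO=np.array([498.5,166.4,77.3])
_d=np.array([np.cos(yaw),np.sin(yaw),0]);CX=_d*np.cos(a25)+[0,0,np.sin(a25)];CZ=-_d*np.sin(a25)+[0,0,np.cos(a25)];CY=np.cross(CZ,CX)
RC=np.c_[CX,CY,CZ]; RP=np.c_[CX,-CY,-CZ]
def cw(p): return CO+RC@np.asarray(p,float)
def inc(p): return RC.T@(np.asarray(p)-CO)
E
python3 - <<'E'
from h import *
print(ctrl.solve_ik(cw([17.7,0,29.8+75]),RP))
s=sensors.read_state();mid=[525,-40,210]
ctrl.move_l(mid,RP,vel=250)
ctrl.move_l(cw([17.7,0,29.8+75]),vel=200)
ctrl.move_l(cw([17.7,0,29.8+25]),vel=120)
ctrl.hold(.3)
s=sensors.read_state();print(inc(s['eef_pos']),RP.T@s['eef_rot'],s['force'],s['grip_width'],s['t'])
for n in('side','top','wrist'):grab(n,n+'_p1')
im,_,_=load('side_p1');crop(im,(220,350,200,320),4,'p1s')
im,_,_=load('top_p1');crop(im,(160,280,180,270),5,'p1t')
E
```

```text
[ 0.332 -0.021  2.023 -0.358  0.817  2.425]
[18.217  0.355 55.46 ] [[ 1.    -0.     0.001]
 [ 0.     1.    -0.001]
 [-0.001  0.001  1.   ]] [ 0.184  0.013 -1.83 ] 38.15052410243047 12.6083
```

View pics/p1s.png

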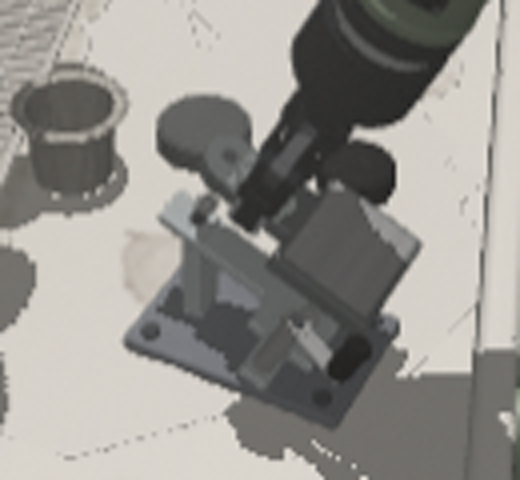

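View pics/p1t.png

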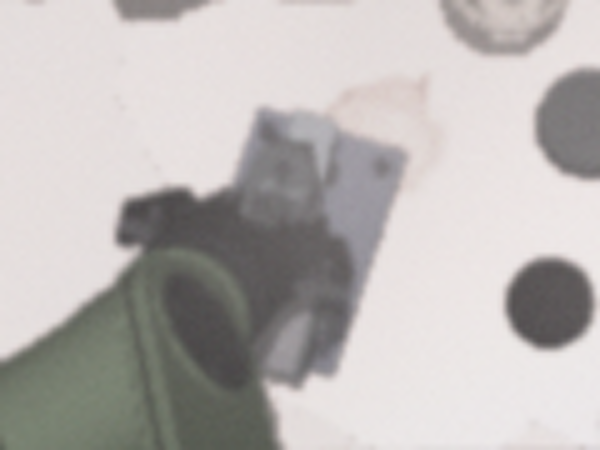

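View pics/wrist_p1.png

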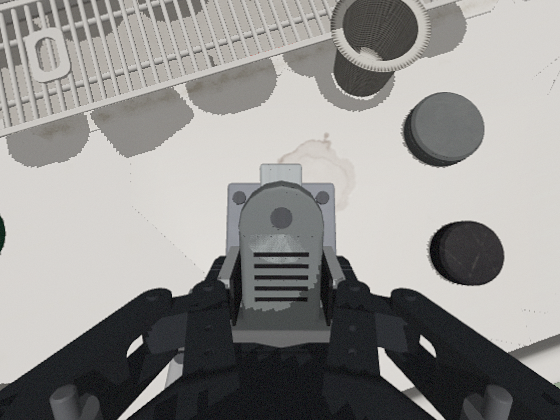

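```bash
python3 - <<'E'
from h import *
# correct steady-state offset
s=sensors.read_state();off=inc(s['eef_pos'])-[17.7,0,54.8]
ctrl.move_l(cw([17.7,0,29.8+9]-off),vel=60)
hit=ctrl.move_l(cw([17.7,0,29.8-4]-off),vel=12,threshold=3)
s=sensors.read_state();print(hit,inc(s['eef_pos']),s['force'],s['wrist_torque'],s['grip_width'],s['t'])
ctrl.hold(.3)
s=sensors.read_state();print(hit,inc(s['eef_pos']),s['force'],s['wrist_torque'],s['grip_width'],s['t'])
grab('side','side_p2');im,_,_=load('side_p2');crop(im,(220,350,200,320),4,'p2s')
grab('wrist','wrist_p2')
E
```

```text
True [17.789  0.181 31.459] [1.877 0.22  1.236] [ 0.057 -0.1    0.073] 38.748804751836296 13.8417
True [17.71   0.12  31.465] [4.306 1.969 2.991] [ 0.181 -0.638  0.155] 38.50408650311083 14.1417
```

View pics/p2s.png

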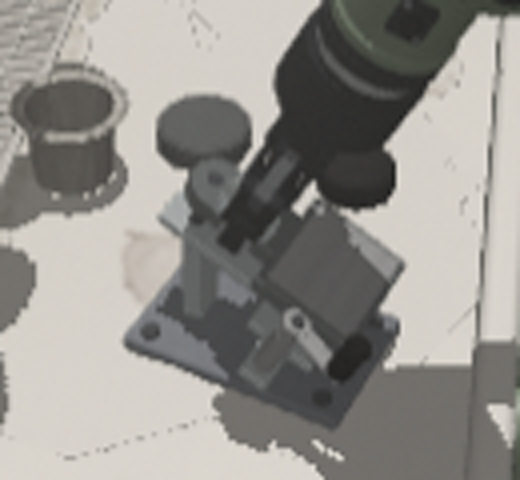

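View pics/wrist_p2.png

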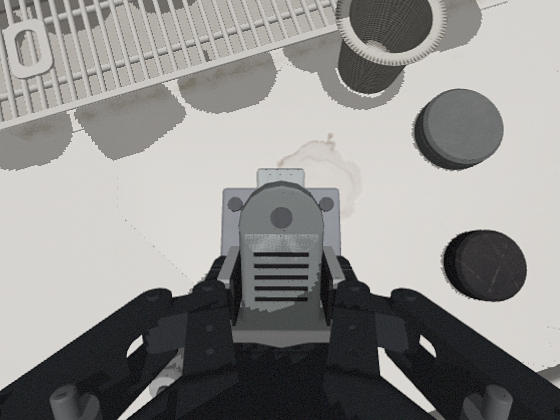

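```bash
python3 - <<'E'
from h import *
s=sensors.read_state();f=np.array(s['force'])+[0,0,1.83];print('Fc',RC.T@f, 'Mc',RC.T@s['wrist_torque'])
p=inc(s['eef_pos']);cmd0=s['eef_pos']
for st in [(1,0.4,0.2),(0,0,-.6),(0.5,0.3,0),(0,0,-.5)]:
    cmd0=cmd0+RC@st
    hit=ctrl.move_l(cmd0,vel=10);ctrl.hold(.15)
    s=sensors.read_state();print(st,inc(s['eef_pos']),'Fc',RC.T@(np.array(s['force'])+[0,0,1.83]),'M',RC.T@s['wrist_torque'],s['t'])
    if np.linalg.norm(s['force'])>14:break
E
```

```text
Fc [7.132 2.489 3.17 ] Mc [ 0.437 -0.649  0.007]
(1, 0.4, 0.2) [17.894  0.187 31.402] Fc [1.522 2.074 2.37 ] M [ 0.335  0.098 -0.012] 14.8917
(0, 0, -0.6) [18.042  0.308 30.968] Fc [-0.611  2.342  5.36 ] M [0.284 0.458 0.116] 15.2917
(0.5, 0.3, 0) [18.359  0.462 30.831] Fc [-1.79   1.512  5.469] M [0.321 0.753 0.127] 15.6917
(0, 0, -0.5) [18.634  0.518 30.526] Fc [-2.634  2.004  7.792] M [0.153 0.774 0.097] 16.0917
```

```bash
python3 - <<'E'
from h import *
ctrl.gripper_to(50);ctrl.hold(.3)
s=sensors.read_state();print(s['grip_width'],inc(s['eef_pos']),s['force'],s['t'])
grab('wrist','w_r1')
ctrl.gripper_to(62)
p=np.array(s['eef_pos'])
ctrl.move_l(p+CZ*60,vel=100)
ctrl.move_ptp([415,150,265],down(0));ctrl.hold(.2)
for n in('side','top','wrist'):grab(n,n+'_q1')
im,_,_=load('side_q1');crop(im,(220,350,200,320),4,'q1s')
print(sensors.read_state()['t'])
E
```

```text
50.073586870262346 [19.245  0.727 30.476] [-0.527  0.402 -0.173] 16.6667
18.8
```

View pics/wrist_q1.png

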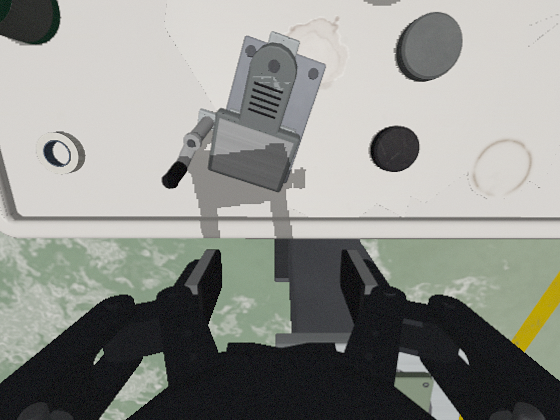

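View pics/q1s.png

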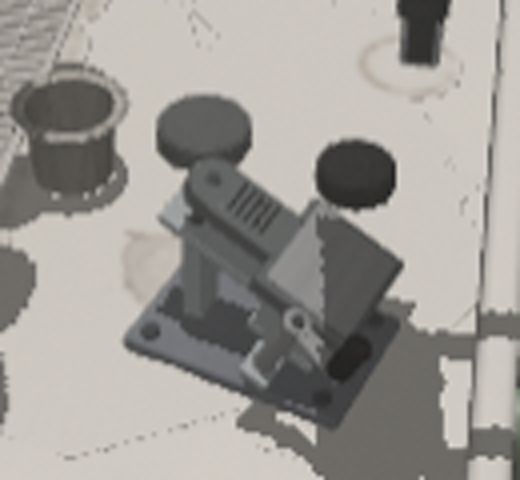

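View pics/w_r1.png

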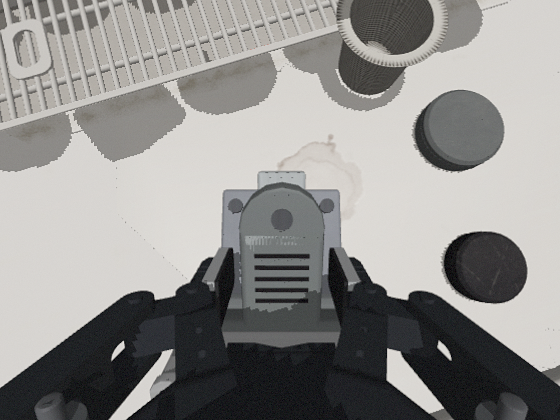

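```bash
python3 - <<'E'
from h import *
im,d,s=load('wrist_q1')
poly=np.array([[222,114],[296,134],[280,184],[214,166]]);tong=np.array([[258,60],[290,60],[284,122],[248,114]])
m=np.zeros(d.shape,np.uint8);cv2.fillPoly(m,[poly],1);cv2.fillPoly(m,[tong],1)
m=m.astype(bool)&(d>0);v,u=np.nonzero(m)
X=deproj('wrist',np.c_[u,v],d[m],s);C=(X-CO)@RC
A=np.c_[C[:,:2],np.ones(len(C))]
w=np.ones(len(C),bool)
for _ in range(5):
    k,*_r=np.linalg.lstsq(A[w],C[w,2],rcond=None);r=C[:,2]-A@k;w=abs(r)<3*np.std(r[w])
print('plane z=%.3fx %.3fy + %.2f'%tuple(k),'expected 22.3(+.6)',np.std(r[w]),w.sum())
crop(im,(200,320,30,195),3.6,'q1w')
E
```

```text
plane z=-0.006x 0.003y + 22.45 expected 22.3(+.6) 0.7003033444173127 5853
```

View pics/q1w.png

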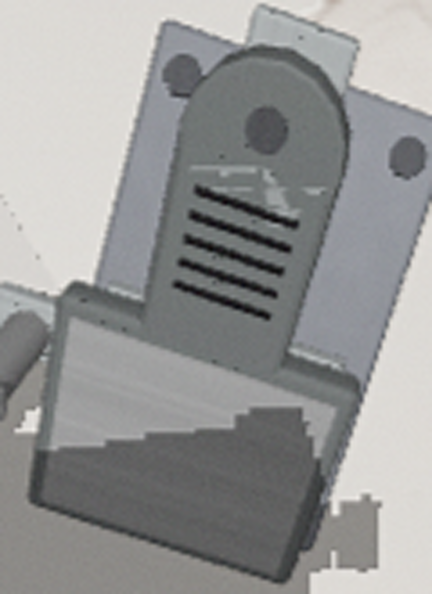

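```bash
python3 - <<'E'
from h import *
im,d,s=load('wrist_q1')
P=(np.array([[68,285],[356,388],[285,582],[33,503],[150,336],[281,371],[268,52]])+.5)/3.6-.5+[200,30]
print((onplane('wrist',P,CO+CZ*22.4,CZ,s)-CO)@RC)
E
```

```text
[[ -2.192  39.323  22.4  ]
 [ -3.534 -39.617  22.4  ]
 [-72.123 -39.948  22.4  ]
 [-72.734  39.692  22.4  ]
 [ -8.38   16.136  22.4  ]
 [ -5.829 -19.384  22.4  ]
 [ 64.894   4.162  22.4  ]]
```

```bash
cat >> h.py <<'E'
def kp(phi_deg,z=62,r=36):
    a=np.deg2rad(phi_deg);rad=np.array([np.cos(a),np.sin(a),0]);t=np.array([-np.sin(a),np.cos(a),0])
    R=np.c_[RC@rad,RC@(-t),-CZ]
    return cw([-40+r*rad[0],58+r*rad[1],z]),R
E
python3 - <<'E'
from h import *
for p in (150,165,200,240,275):
    print(p,ctrl.solve_ik(*kp(p)))
ctrl.gripper_to(36)
p,R=kp(165,z=125)
ctrl.move_ptp(p,R);ctrl.hold(.2);grab('wrist','wk1');s=sensors.read_state();print(s['t'],inc(s['eef_pos']),s['q'])
E
```

```text
150 [ 0.567  0.173  2.009 -0.507  0.738  0.178]
165 [ 0.56   0.158  2.032 -0.51   0.729 -0.085]
200 [ 0.524  0.12   2.075 -0.505  0.71  -0.731]
240 [ 0.466  0.089  2.092 -0.481  0.701 -1.504]
275 [ 0.424  0.085  2.071 -0.455  0.707 -2.18 ]
21.0333 [-74.379  67.277 125.058] [ 0.609  0.027  2.025 -0.458  0.871 -0.122]
```

View pics/wk1.png

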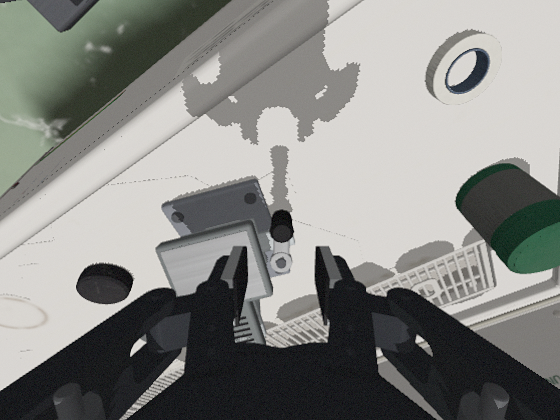

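```bash
python3 - <<'E'
from h import *
p,R=kp(165)
hit=ctrl.move_l(p,vel=60,threshold=5);s=sensors.read_state();print(hit,inc(s['eef_pos']),s['force'])
ctrl.gripper_to(23,20);ctrl.hold(.1);s=sensors.read_state();print(s['grip_width'],s['force'],s['t'])
grab('wrist','wk2')
E
```

```text
False [-74.49   67.623  62.325] [-0.366 -0.755 -0.664]
22.93985929114043 [ 0.767  0.22  -0.146] 22.6167
```

View pics/wk2.png

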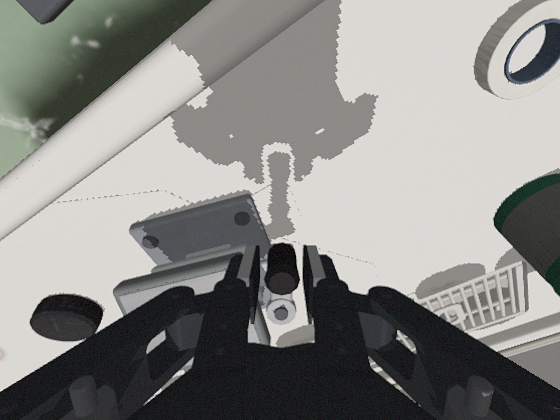

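```bash
python3 - <<'E'
from h import *
for a in list(range(173,269,8)):
    p,R=kp(a);hit=ctrl.move_l(p,R,vel=50,threshold=12)
    s=sensors.read_state();print(a,hit,RC.T@s['force'],inc(s['eef_pos']))
    if hit:break
print(s['t']);grab('wrist','wk3');grab('side','sk3');im,_,_=load('sk3');crop(im,(220,350,200,320),4,'k3s')
E
```

```text
173 False [0.755 0.205 0.238] [-75.706  62.407  62.049]
181 False [-0.12   0.887  0.468] [-75.966  57.433  62.027]
189 False [ 0.008 -0.47  -0.612] [-75.555  52.416  62.004]
197 False [-0.45   0.559  0.239] [-74.453  47.519  61.991]
205 False [0.116 0.945 0.347] [-72.636  42.832  61.992]
213 False [-0.024 -0.369  0.273] [-70.197  38.396  61.973]
221 False [-0.633  0.596  0.619] [-67.267  34.358  61.979]
229 False [0.384 0.11  0.585] [-63.812  30.749  61.941]
237 False [-0.297  0.163 -0.666] [-59.881  27.645  61.889]
245 False [ 0.456 -0.427 -0.945] [-55.486  25.192  61.895]
253 False [ 0.022 -0.369  0.25 ] [-50.738  23.443  61.922]
261 False [ 0.388  0.273 -1.096] [-45.797  22.365  61.945]
26.1667
```

View pics/wk3.png

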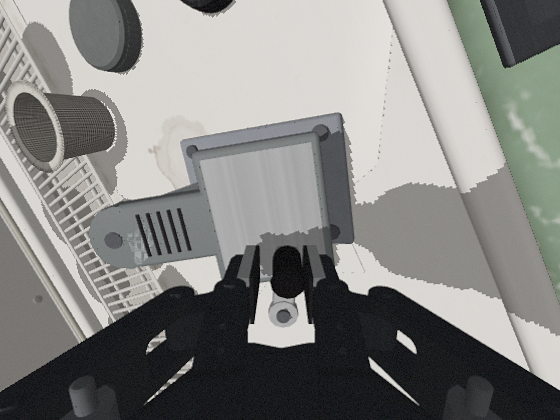

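View pics/k3s.png

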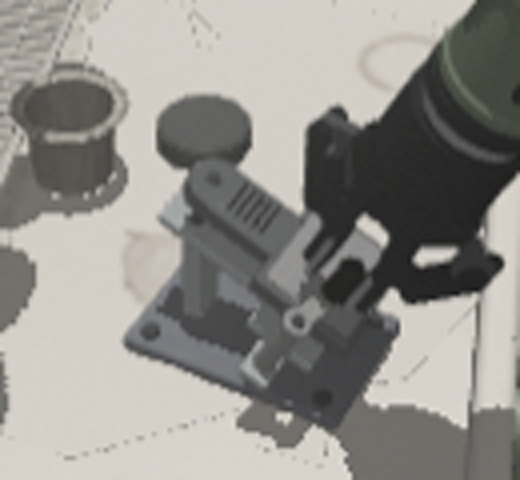

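Knob has come along; now press gently to the stop, back off slightly, open and lift.

```bash
python3 - <<'E'
from h import *
for a in (266,270,273,276,278):
    p,R=kp(a);hit=ctrl.move_l(p,R,vel=20,threshold=5);ctrl.hold(.1)
    s=sensors.read_state();print(a,hit,RC.T@s['force'],inc(s['eef_pos']))
    if hit or np.linalg.norm(s['force'])>5:break
p=np.array(s['eef_pos'])
ctrl.gripper_to(36);ctrl.hold(.1)
ctrl.move_l(p+CZ*60,vel=80);s=sensors.read_state();print(s['t'],s['force'])
ctrl.move_ptp([415,165,275],down(0));ctrl.hold(.3)
for n in('side','wrist'):grab(n,n+'_e1')
im,_,_=load('side_e1');crop(im,(220,350,200,320),4,'e1s')
im,_,_=load('wrist_e1');crop(im,(180,320,10,200),3.1,'e1w')
print(sensors.read_state()['t'])
E
```

```text
266 False [ 0.04   0.318 -1.062] [-42.622  22.057  61.99 ]
270 False [-0.829  0.193 -0.505] [-40.112  21.898  61.954]
273 False [-1.423  0.206 -0.055] [-38.217  21.95   61.962]
276 False [-4.409  2.457  1.316] [-37.259  22.101  61.829]
29.0333 [-0.574 -0.571 -0.08 ]
32.75
```

View pics/e1s.png

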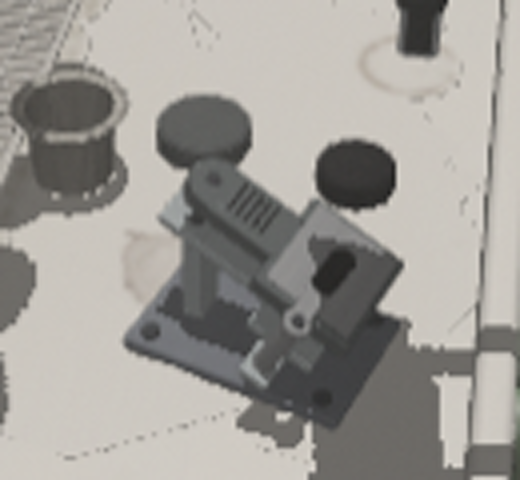

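View pics/e1w.png

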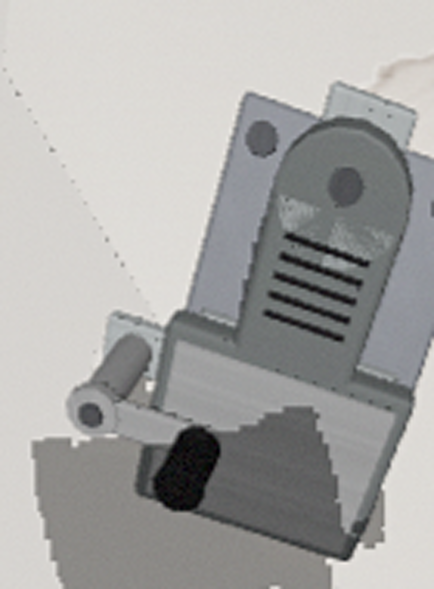

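```bash
python3 - <<'E'
from h import *
im,d,s=load('wrist_e1')
k=(np.array([[178,490],[91,413]])+.5)/3.1-.5+[180,10]
K=inc(onplane('wrist',k[:1],cw([0,0,61]),CZ,s)[0]);H=inc(onplane('wrist',k[1:],cw([0,0,34.6]),CZ,s)[0]);print(K,H)
e=(K-H)[:2];print('keeper',np.deg2rad((np.rad2deg(np.arctan2(e[1],e[0]))%360)-150))
poly=np.array([[252,140],[300,150],[285,172],[256,150]]);tong=np.array([[272,65],[305,70],[297,120],[265,110]])
m=np.zeros(d.shape,np.uint8);cv2.fillPoly(m,[poly],1);cv2.fillPoly(m,[tong],1)
m=m.astype(bool)&(d>0);v,u=np.nonzero(m);C=(deproj('wrist',np.c_[u,v],d[m],s)-CO)@RC
A=np.c_[C[:,:2],np.ones(len(C))];k=np.linalg.lstsq(A,C[:,2],rcond=None)[0];r=C[:,2]-A@k;w=abs(r)<2.5*r.std();k=np.linalg.lstsq(A[w],C[w,2],rcond=None)[0];print(k,r[w].std(),w.sum())
P=(np.array([[350,557],[140,495],[410,395],[168,315]])+.5)/3.1-.5+[180,10]
print((onplane('wrist',P,CO+CZ*22.4,CZ,s)-CO)@RC)
E
```

```text
[-38.601  21.84   61.   ] [-38.764  57.938  34.6  ]
keeper 2.0988955010947334
[-0.007  0.001 22.507] 0.686483000685047 2401
[[-70.734 -40.327  22.4  ]
 [-73.117  39.327  22.4  ]
 [ -2.815 -38.428  22.4  ]
 [ -3.596  41.635  22.4  ]]
```

```bash
python3 - <<'E'
from h import *
ctrl.finish_job();s=sensors.read_state();print(s['t'],s['force'])
E
```

```text
the job is handed in; nothing more can be done
the job is handed in; nothing more can be done
```

I set the mirror on the three-ball stand, face up with its tongue up the slope. I then swung the keeper to its stop, lifted clear and handed the job in at about 33 s. No verdict came back.

- **Seating:** A plane fit to the depth image, taken after release and again after the swing, put the face parallel to the bed within about 0.007 rad. Its height was 22.5 mm above the ball plane, against 22.3 mm expected. A ball standing on a rod would show as a clear tilt or extra height, so I take all three as settled. I had no direct reading of the ball contact forces.
- **Position:** Corner measurements centred the head in y within about 1 mm, with rotation of about 0.02 rad. In x it read 1–2 mm up the slope of my estimated cradle origin. That is within the error of hand-picked, rounded corners, and it did not change visibly during the swing.
- **Keeper:** It measured about 2.10 rad, against the stop at 2.094. I felt the stop as a contact force of about 5 N.
- **Disagreements:**
  - Two-view heights from the wrist camera read low: the mirror face came out at 14 mm, where the depth image and the text say 20 mm, and the cradle origin at 76.2 mm, where the text says 78 mm. I used the depth reading for the mirror and 77.3 mm for the cradle.
  - Two estimates of where the jaws held the tongue differed by 2 mm, so I used the average.
  - First touch while lowering came about 1 mm high with a sideways push, so I shifted the mirror about 1 mm up the slope before letting go.
- **Other objects:** None of my moves went near the other things on the worktop. They looked unmoved in the pictures, but I did not measure their positions.

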